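# Pack the deep baking moulds into the door caddy

## Task

Pack the white caddy before it goes back on the door rail: put the three deep steel moulds (round, square and oblong) upright into it, each standing flat on the floor of the pocket of its own shape; set them down, do not drop them. The shallow steel tins do not belong there: leave them, the pudding mould and the ramekin where they are.

Things in the scene. Friction and masses are not known exactly. Their poses are not given: they have to be found in the camera images.
- round_mould_center (a point): Deep round mould: open straight-sided stainless cup, 50 mm across, 55 mm high, wall 2.5 mm, with a thin rim bead (1.3 mm proud). It stands upright, open end up, on the shelf; loose, 60 to 140 g. This point is its centre, half-way up; z is up.
- square_mould_center (a point): Deep square mould: open straight-sided stainless cup, 46 x 46 mm, 50 mm high, wall 2.5 mm, thin rim bead (1.5 mm proud); x and y are square to its sides. It stands upright, open end up, on the shelf; loose, 60 to 140 g. This point is its centre, half-way up; z is up.
- oblong_mould_center (a point): Deep oblong mould: open straight-sided stainless cup, 36 mm along its x, 76 mm along its y, 50 mm high, wall 2.5 mm, thin rim bead (1.5 mm proud). It stands upright, open end up, on the shelf; loose, 60 to 140 g. This point is its centre, half-way up; z is up.
- round_holder_floor (a point): Floor centre of the round pocket (round, 66 mm across, 14 mm deep, floor 6 mm above the shelf) in a fixed grey holder, its top 20 mm above the shelf. z up, y along the caddy, x across. Three such holders stand in a row in any order, 105 mm apart along y, in a fixed white caddy, 88 mm across x, 330 mm along y; its long sides are 20 mm high, end walls 45 mm, hooks on them to 60 mm.
- square_holder_floor (a point): Floor centre of the square pocket (62 x 62 mm, square to the holder, 14 mm deep, floor 6 mm above the shelf) in a fixed grey holder, its top 20 mm above the shelf. z up, y along the caddy, x across. One of three in a row along y, in any order, in the fixed white caddy (see the round one).
- oblong_holder_floor (a point): Floor centre of the oblong pocket (52 mm along x and 92 mm along y, 14 mm deep, floor 6 mm above the shelf) in a fixed grey holder, its top 20 mm above the shelf. z up, y along the caddy, x across. One of three in a row along y, in any order, in the fixed white caddy (see the round one).
- round_tin_center (a point): Shallow round stainless tin, open, 74 mm across, only 20 mm high: looks like the round mould but is wider and low, and does not belong in the caddy. Loose, stands on the shelf, not to be disturbed. This point is its centre, half-way up; z is up.
- square_tin_center (a point): Shallow square stainless tin, open, 68 x 68 mm, only 20 mm high: does not belong in the caddy. Loose, stands on the shelf, not to be disturbed. This point is its centre, half-way up; z is up.
- pudding_mould_center (a point): Large stainless pudding mould with clipped-on lid and small wire handle, 118 mm across the lid, 116 mm high over the handle. Loose, stands on the shelf, not to be disturbed. This point is its centre, half-way up; z is up.
- ramekin_center (a point): White ceramic ramekin, open, ribbed, 86 mm across, 42 mm high. Loose, stands on the shelf, not to be disturbed. This point is its centre, half-way up; z is up.
There are look-alikes about, which are no part of the job. Leave any pink look-alike of the part that bears square_mould_center alone. What is shaped like the part that bears oblong_mould_center but green is not meant.

How it is judged (in metres and radians):
At the end, for the whole second after the job is handed in: Each deep mould stands in the pocket of its own shape: within 14 mm of its centre horizontally, underside within 5 mm of its floor, tilt under 0.12 rad, released, at rest (under 0.02 m/s). Tins, pudding mould and ramekin within 20 mm of where they started (horizontal distance between round_mould_center and round_holder_floor below 0.014 m and z of round_mould_center in the frame of round_holder_floor between 0.0225 and 0.0325 m and angle between each of round_mould_center, square_mould_center, oblong_mould_center's own z axis and vertical below 0.12 rad and linear speed of each of round_mould, square_mould, oblong_mould below 0.02 m/s and horizontal distance between square_mould_center and square_holder_floor below 0.014 m and z of square_mould_center in the frame of square_holder_floor between 0.02 and 0.03 m and horizontal distance between oblong_mould_center and oblong_holder_floor below 0.014 m and z of oblong_mould_center in the frame of oblong_holder_floor between 0.02 and 0.03 m and distance of each of round_tin_center, square_tin_center, pudding_mould_center, ramekin_center from where it was at the start of the episode below 0.02 m); the robot touches nothing.
It fails at once if a shallow tin is moved more than 20 mm or tipped over 0.3 rad ((distance of round_tin_center from where it was at the start of the episode above 0.02 m or angle between round_tin_center's own z axis and vertical above 0.3 rad) or (distance of square_tin_center from where it was at the start of the episode above 0.02 m or angle between square_tin_center's own z axis and vertical above 0.3 rad)).
It fails at once if the pudding mould or the ramekin is moved more than 20 mm or tipped over 0.3 rad ((distance of pudding_mould_center from where it was at the start of the episode above 0.02 m or angle between pudding_mould_center's own z axis and vertical above 0.3 rad) or (distance of ramekin_center from where it was at the start of the episode above 0.02 m or angle between ramekin_center's own z axis and vertical above 0.3 rad)).
It fails at once if a deep mould is dropped: faster than 0.7 m/s while no finger touches it ((linear speed of round_mould above 0.7 m/s and contact force between the fingers and round_mould below 0.02 N) or (linear speed of square_mould above 0.7 m/s and contact force between the fingers and square_mould below 0.02 N) or (linear speed of oblong_mould above 0.7 m/s and contact force between the fingers and oblong_mould below 0.02 N)).
It also fails if it takes over 88 s, if anything falls off the work surface, if the arm or the gripper's body presses on something with over 40 N, if the wrist force passes 120 N, or if a joint passes its speed limit or range.

## Robot

A 6-joint arm with a two-finger parallel gripper is mounted at the origin on the work surface. World frame = base frame: x ahead of the robot, y to its left, z up, the work surface at z = 0. Lengths are in mm, angles in rad, forces in N, time in s.
With the tool pointing down it reaches from about 300 to 775 mm from the base axis. Payload 14.6 kg.
Tool frame: the origin (TCP) lies on the centre line of the jaws, within the pads' length; the fingertips stand 19 mm ahead of it and the grasp point (between the pads) is the TCP (bot.tip_reach is the distance from the TCP to the fingertips, in mm); z points along the fingers, y is the line along which they close (so a half turn about z gives the same grasp; the last joint's range is limited). The gripper opens to 85 mm and grips with 20 to 120 N. Pads are 22 mm wide; open, the fingers measure 114 mm over their backs; the gripper's body (76 mm by 85 mm) begins 54 mm behind the grasp point. The pads swing forward as they close: fully open they stand 13 mm farther back than shut.
Start: joints at [1.185, 0.3, 1.521, -0, 1.321, -0.067], TCP at [172.382, 522.278, 250.281] pointing down, gripper open.
Joint ranges: [-3.03, 3.03], [-0.79, 2.21], [0.23, 2.52], [-1.04, 4.18], [0, 3.07], [-2.55, 2.55]. Speed limits (rad/s): [2.22, 2.22, 2.57, 3.14, 3.14, 3.14].

## Interface

Orientations are given as a unit quaternion [w, x, y, z].
In Python, from rig import bot gives the robot as it stands. Calls block until the motion is done:
- bot.move_to(position, orientation): joint-space move of the TCP to a pose.
- bot.servo_line(position, attitude=None, speed=150, until_force=None): straight line of the TCP; attitude=None keeps the orientation; speed is the mean speed in mm/s. With until_force (N) it stops when the force on the tool has changed by that much, and returns True; else False.
- bot.move_joints(angles): joint-space move.
- bot.move_gripper(opening, grip_force=None): finger opening in mm; grip_force is the grip in N (None keeps the last); returns when the fingers have stopped.
- bot.dwell(seconds).
- bot.ik(position, orientation): joint angles nearest the present ones, or None.
- bot.read_state(): the state.
- bot.read_camera(name): name is "scene" or "side" or "wrist"; returns a dict with "image" (400x640x3 uint8, blue, green, red), "depth" (400x640 float32, mm along the optical axis (not along the pixel's ray), 0 where there is no reading), "fovy" (degrees; the focal length in pixels is half the picture's height over the tangent of half this angle, whatever the lens; pixels are square), "cx", "cy" (the principal point, pixels), "eye" and "attitude" of the camera in the world; the wrist camera has in their place "mount" (4x4, takes a point from camera to tool coordinates, whose origin is the TCP and whose axes are the flange's). Camera axes: x right, y down, z forward; pixel columns grow to the right and rows downward; lengths in mm; the calibration is good to about 2 mm. A picture is of the moment at which its call begins: read the wrist's pose just before it.
A pose or a line that the arm cannot do raises bot.MotionError and nothing moves.
- bot.finish_job(): hands the job in, once; it reports no verdict.
The state is a dict: "clock": time; "joint_positions": joint angles; "qvel": joint speeds; "effort": joint torques, N m; "ee_pos": TCP position; "tool_rot": TCP orientation; "ft_force": force on the tool from outside, world axes, zero at the start; "moment": the same for the moment, N m; "grip_width": finger opening in mm.
Only numpy, scipy, OpenCV 4.12 (cv2) and the standard library are available. Lean on these libraries where they do the work, as an engineer would, in place of code of your own. Each camera call takes 0.05 s, during which the arm holds its last target. There are 200 camera calls.

## Working session

There is one attempt and no reset: what is moved stays moved. The work goes in short steps, each a Python script; the robot and the scene stay as the last script left them, time stands still between calls to the robot, and variables do not carry over. Pictures are saved under pics/ and viewed, on a budget of 14 in all, crops included, one or two more only if the job needs it, and the job is handed in when it is done.

```bash
ls; mkdir -p pics; python3 - <<'E'
from rig import bot
import cv2,numpy as np
for n in ("scene","side","wrist"):
    s=bot.read_state(); c=bot.read_camera(n); cv2.imwrite(f"pics/{n}0.png",c["image"])
    np.savez(f"{n}0.npz",**{k:np.array(v) for k,v in c.items()}, p=s["ee_pos"],q=s["tool_rot"])
    print(n,{k:v for k,v in c.items() if k not in("image","depth")})
print(s)
E
```

```text
pics
scene {'fovy': 54.164819168729906, 'cx': 317.8801899920832, 'cy': 202.13436453267323, 'eye': array([1167.75603121, -595.32381863,  749.31071371]), 'attitude': array([-0.40324769,  0.81381639,  0.37963239, -0.1759927 ])}
side {'fovy': 56.52382833297166, 'cx': 322.7114582126596, 'cy': 204.472988273897, 'eye': array([ 278.07908967, -739.15530132,  511.88542348]), 'attitude': array([-0.49371355,  0.85483317, -0.14341141,  0.07028769])}
wrist {'fovy': 63.04478038727129, 'cx': 320.4534287037396, 'cy': 199.15566173571713, 'mount': array([[ 4.26761997e-04, -9.65475794e-01, -2.60492435e-01,
         6.57307545e+01],
       [ 9.99999283e-01,  7.03446178e-04, -9.68928586e-04,
         7.97078596e-02],
       [ 1.11871950e-03, -2.60491834e-01,  9.65475402e-01,
        -1.23485465e+02],
       [ 0.00000000e+00,  0.00000000e+00,  0.00000000e+00,
         1.00000000e+00]])}
{'clock': 0.1, 'joint_positions': array([ 1.18540357e+00,  3.00403814e-01,  1.52154004e+00, -2.97454587e-05,
        1.32068138e+00, -6.66069248e-02]), 'qvel': array([ 0.00063462, -0.00084267, -0.0007814 ,  0.00076181,  0.00125976,
        0.00034547]), 'effort': array([ 6.20012815e-04, -5.44372344e+01, -3.62373233e+01, -8.00728571e-05,
        3.01132444e-03, -1.82522524e-05]), 'ee_pos': array([172.31708   , 522.10480677, 249.77557166]), 'tool_rot': array([-1.01648372e-04,  1.58715182e-01,  9.87324275e-01, -5.06386590e-04]), 'ft_force': array([0.13672286, 0.70690755, 0.36225869]), 'moment': array([-0.02957671, -0.01334577,  0.06003817]), 'grip_width': 85.30332238143221}
```

View pics/scene0.png

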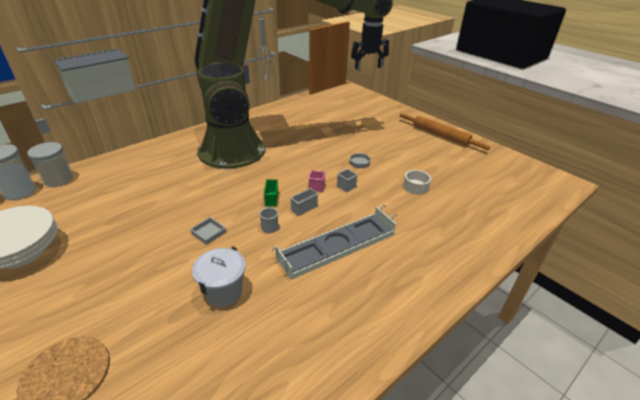

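View pics/side0.png

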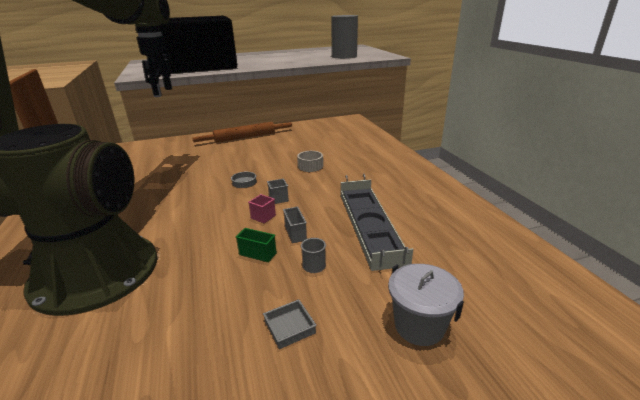

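Scene view: the candidates are
- Round: deep round mould (269,220), not the round tin (360,160).
- Square: grey square mould (347,180), not the pink one (317,180) or the square tin (208,231).
- Oblong: grey oblong mould (304,202), not the green one (271,192).

The ramekin is at (417,181), the pudding mould at (220,275) and the caddy around (335,240). The side view agrees. I'll locate these roughly from depth.

```bash
cat > h.py <<'E'
import numpy as np,cv2
from scipy.spatial.transform import Rotation as R
from rig import bot
def rot(q): return R.from_quat(np.roll(q,-1)).as_matrix()
def cloud(c):
    H,W=c["depth"].shape; f=H/2/np.tan(np.radians(float(c["fovy"]))/2)
    v,u=np.mgrid[:H,:W]; d=c["depth"]
    P=np.stack([(u-c["cx"])/f*d,(v-c["cy"])/f*d,d],-1)
    if "mount" in c:
        M=c["mount"]; P=P@M[:3,:3].T+M[:3,3]; return P@rot(c["q"]).T+c["p"]
    return P@rot(c["attitude"]).T+c["eye"]
def snap(n,name):
    s=bot.read_state(); c=bot.read_camera(n); c["p"]=s["ee_pos"];c["q"]=s["tool_rot"]
    np.savez(name+".npz",**c); cv2.imwrite(f"pics/{name}.png",c["image"]); return c
def load(name): return dict(np.load(name+".npz"))
def yawq(a):  # tool down, jaw (tool y) direction at angle a in world
    # tool z=-Z, tool y=(cos a,sin a,0), x=y cross z
    y=np.array([np.cos(a),np.sin(a),0]);z=np.array([0,0,-1.]);x=np.cross(y,z)
    return np.roll(R.from_matrix(np.stack([x,y,z],1)).as_quat(),1)
E
python3 - <<'E'
from h import *
P=cloud(load("scene0"))
for n,(u,v) in dict(round=(269,213),rfront=(269,224),sq=(347,184),obl=(304,205),pink=(317,184),green=(271,196),sqtin=(208,231),rtin=(360,160),ram=(417,181),pud=(218,268),cad0=(285,262),cadmid=(337,240),cad1=(385,222),table=(380,280)).items(): print(n,P[v,u].round(0))
E
```

```text
round [ 427. -128.   35.]
rfront [ 467. -156.   35.]
sq [460. 151.  31.]
obl [455. -21.  28.]
pink [397.  79.  29.]
green [370. -81.  40.]
sqtin [ 351. -285.    2.]
rtin [350. 325.   1.]
ram [570. 375.   4.]
pud [ 580. -367.   99.]
cad0 [ 621. -215.   49.]
cadmid [611. -30.   5.]
cad1 [655. 116.  20.]
table [783. -42.   1.]
```

View pics/wrist0.png

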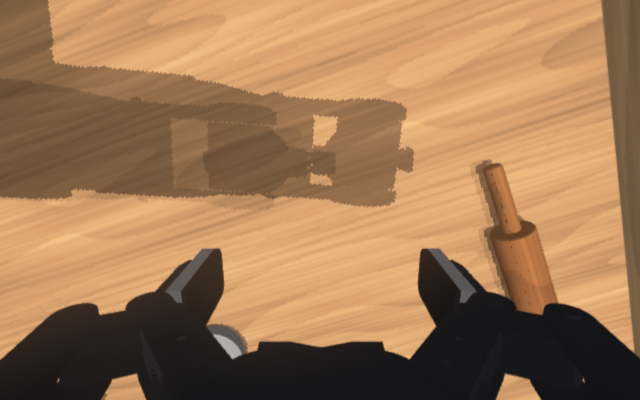

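```bash
python3 - <<'E'
from h import *
bot.move_to([400,0,260],yawq(-np.pi/2)); bot.dwell(.3); snap("wrist","w1")
bot.move_to([555,-45,260],yawq(-np.pi/2)); bot.dwell(.3); snap("wrist","w2")
print(bot.read_state()["clock"],bot.read_state()["joint_positions"])
# top-down ortho map, 1 px/mm : x 270..770 (rows up), y -350..350
img=np.zeros((500,720,3),np.uint8);
for n in ("w1","w2"):
    c=load(n);P=cloud(c);ok=(c["depth"]>150)&(P[...,2]<130)&(P[...,2]>-10)
    Q=P[ok];col=c["image"][ok];o=np.argsort(Q[:,2]);Q=Q[o];col=col[o]
    r=(760-Q[:,0]).round().astype(int);k=(360-Q[:,1]).round().astype(int);m=(r>=0)&(r<500)&(k>=0)&(k<720)
    img[r[m],k[m]]=col[m]
cv2.imwrite("pics/ortho.png",cv2.dilate(img,np.ones((2,2))))
E
```

```text
3.5917 [-1.46408175e-01  3.06314114e-01  1.48854055e+00  4.75338259e-05
  1.34589852e+00  1.42413128e+00]
```

View pics/w1.png

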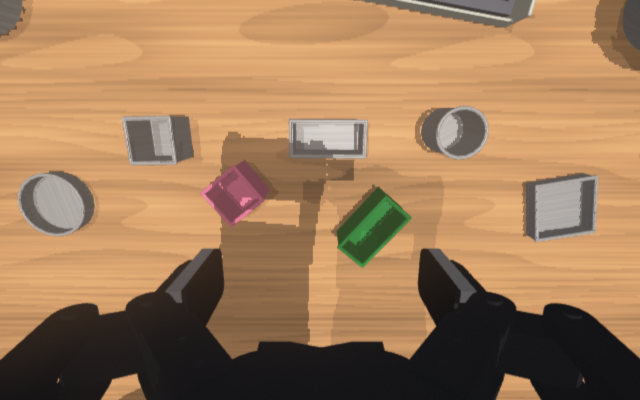

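View pics/ortho.png

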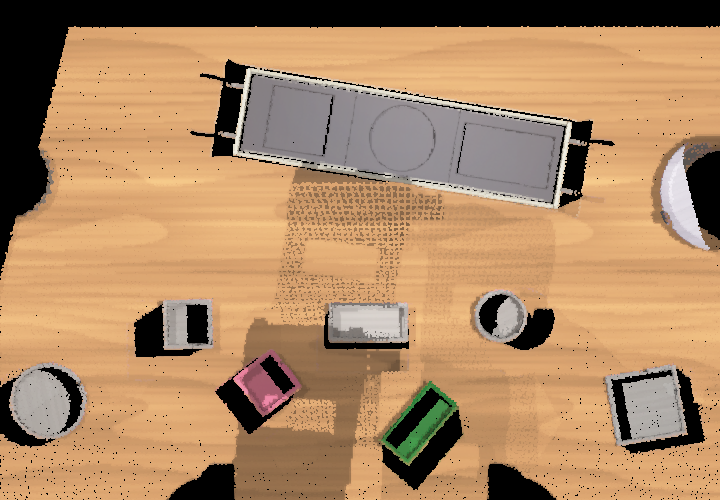

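Wrist view w1 shows the grey square mould at (155,140), grey oblong at (328,138), round mould at (460,132), pink at (235,192), green at (375,227), the round tin at (57,203) and the square tin at (561,207). The ortho map gives the caddy order from +y to -y as square, round, oblong. Next I'll fit poses from depth.

```bash
cat > fit.py <<'E'
from h import *
def pts(names):
    return np.concatenate([cloud(load(n))[load(n)["depth"]>150] for n in names])
def box(Q,c,r,z0,z1):
    return Q[(np.hypot(Q[:,0]-c[0],Q[:,1]-c[1])<r)&(Q[:,2]>z0)&(Q[:,2]<z1)]
E
python3 - <<'E'
from fit import *
Q1,Q2=pts(["w1"]),pts(["w2"])
for n,c,h,r in (("sq",(436,173),50,45),("obl",(437,-8),50,55),("rnd",(444,-140),55,45)):
    for i,Q in enumerate((Q1,Q2)):
        q=box(Q,c,r,h-6,h+6)
        if len(q)<50: print(n,i,len(q)); continue
        (x,y),wh,a=cv2.minAreaRect(q[:,:2].astype(np.float32)); e=cv2.minEnclosingCircle(q[:,:2].astype(np.float32))
        print(n,i,len(q),np.round([x,y,*wh,a],1),"circ",np.round([*e[0],e[1]],1),"z",np.percentile(q[:,2],[50,95]).round(1))
C=(638,-42)
q=Q2[(Q2[:,0]>530)&(Q2[:,0]<730)&(abs(Q2[:,1]+42)<200)]
for lo,hi in ((16,24),(40,47)):
    s=q[(q[:,2]>lo)&(q[:,2]<hi)]; m=cv2.minAreaRect(s[:,:2].astype(np.float32)); print("caddy",lo,len(s),np.round([*m[0],*m[1],m[2]],2))
print("table z",np.median(Q2[(Q2[:,0]<540)&(Q2[:,2]<10)][:,2]))
s=q[(q[:,2]>16)&(q[:,2]<24)]
print("x-range extremes", s[:,1].min(),s[:,1].max())
# zoomed caddy height map in viewable form
img=np.zeros((160*2,400*2),np.uint8); k=((160-q[:,1])*2).astype(int); r=((720-q[:,0])*2).astype(int); m=(k>=0)&(k<800)&(r>=0)&(r<320)
img[r[m],k[m]]=np.clip(q[m,2]*5,1,255)
cv2.imwrite("pics/cad.png",cv2.applyColorMap(cv2.dilate(img,np.ones((3,3))),cv2.COLORMAP_JET))
c=load("w1")["image"]; cv2.imwrite("pics/crop.png",cv2.resize(c[100:250,100:500],None,fx=2,fy=2))
E
```

```text
sq 0 898 [436.6 172.7  49.   49.6   1.6] circ [436.6 172.5  33.6] z [49.8 51.3]
sq 1 720 [436.7 172.6  49.5  49.5   0.7] circ [437.1 172.6  34.1] z [49.5 51. ]
obl 0 982 [438.6  -7.4  79.1  39.1  89.9] circ [439.   -7.4  43.1] z [50.1 51.5]
obl 1 863 [438.9  -7.4  79.3  39.3  89.6] circ [438.9  -7.5  43.2] z [49.8 51.3]
rnd 0 754 [ 445.  -139.4   51.6   51.2   45.5] circ [ 444.9 -139.9   26.3] z [55.1 56.5]
rnd 1 413 [ 444.7 -134.4   52.1   40.7    3.2] circ [ 445.2 -139.3   26.3] z [55.  56.5]
caddy 16 13311 [622.36 -41.41 324.13  88.34  80.53]
caddy 40 1057 [622.62 -41.48 334.27  87.64  80.67]
table z 0.14368103619878525
x-range extremes -207.90983838830232 125.11410950002042
```

View pics/cad.png

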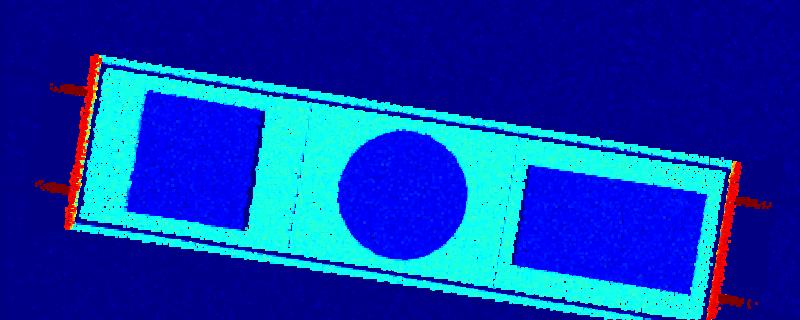

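View pics/crop.png

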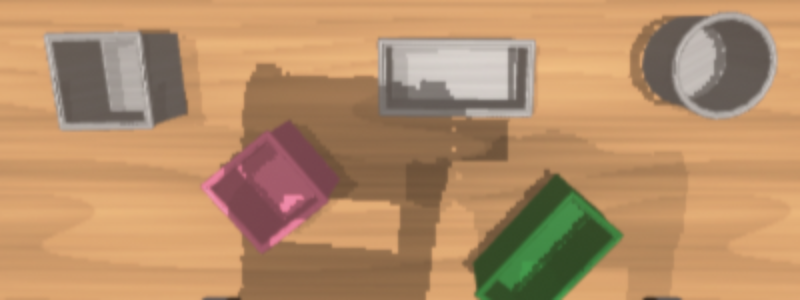

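The crop confirms the grey moulds, with pink and green as decoys. The depth map has pocket centres at px (196,161) for the square, (402,195) for the round and (610,230) for the oblong. These match caddy centre (622.5,-41.5), yaw -9.4° and ±105 mm. Starting with the round mould.

```bash
cat > pick.py <<'E'
from h import *
C=np.array([622.5,-41.45]); U=np.array([np.sin(np.radians(9.4)),np.cos(np.radians(9.4))]); PA=np.radians(-9.4)
def pickplace(src,sa,dst,hg,w):
    st=lambda m: print(m,{k:np.round(v,2) for k,v in bot.read_state().items() if k in("clock","ee_pos","ft_force","grip_width")})
    bot.move_gripper(min(85,w+30))
    bot.move_to([*src,hg+75],yawq(sa)); bot.servo_line([*src,hg],speed=90); st("at")
    bot.move_gripper(w-15,grip_force=40); st("gripped")
    bot.servo_line([*src,hg+60],speed=100); st("lifted")
    bot.move_to([*dst,hg+66],yawq(PA)); bot.servo_line([*dst,hg+14],speed=90); bot.dwell(.2)
    print("touch",bot.servo_line([*dst,hg+3],speed=20,until_force=5)); st("down")
    bot.move_gripper(min(85,w+30)); bot.dwell(.2); bot.servo_line([*dst,hg+80],speed=120); st("done")
E
python3 - <<'E'
from pick import *
for p,a in (((445,-139.6),0),((437,172.6),0),(C+105*U,PA),(C-105*U,PA)): print(bot.ik([*p,110],yawq(a)))
pickplace((445,-139.6),0,C,42,50)
snap("side","s1")
c=load("s1")["image"]; cv2.imwrite("pics/s1c.png",cv2.resize(c[160:300,220:460],None,fx=3,fy=3))
E
```

```text
[-3.82541931e-01  2.93888246e-01  1.89137402e+00 -4.44089210e-16
  9.56330383e-01 -3.82541931e-01]
[ 2.98182856e-01  3.00692740e-01  1.88210027e+00 -4.44089210e-16
  9.58799643e-01  2.98182856e-01]
[ 3.98616391e-02  6.39353904e-01  1.36680399e+00 -4.44089210e-16
  1.13543476e+00  2.03922589e-01]
[-2.93994289e-01  5.98347833e-01  1.43398332e+00 -4.44089210e-16
  1.10926150e+00 -1.29933340e-01]
at {'clock': np.float64(6.4), 'ee_pos': array([ 445.29, -139.7 ,   42.45]), 'ft_force': array([ 0.07,  0.19, -0.22]), 'grip_width': np.float64(80.06)}
gripped {'clock': np.float64(6.81), 'ee_pos': array([ 445.33, -139.72,   42.67]), 'ft_force': array([-1.96,  0.5 ,  6.97]), 'grip_width': np.float64(48.46)}
lifted {'clock': np.float64(7.56), 'ee_pos': array([ 444.71, -139.49,  101.5 ]), 'ft_force': array([ 0.27, -1.15, -1.23]), 'grip_width': np.float64(48.62)}
touch True
down {'clock': np.float64(9.73), 'ee_pos': array([622.59, -41.46,  48.71]), 'ft_force': array([-2.31,  0.22,  6.36]), 'grip_width': np.float64(48.62)}
done {'clock': np.float64(11.12), 'ee_pos': array([622.13, -41.41, 121.24]), 'ft_force': array([-0.02, -0.  ,  0.5 ]), 'grip_width': np.float64(79.99)}
```

View pics/s1c.png

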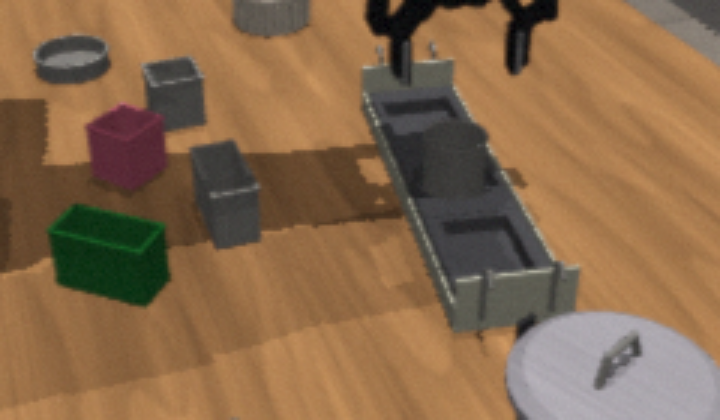

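The round mould stands upright in its round pocket (crop px ~(455,160)). Now the other two.

```bash
sed -i 's/hg+60\]/hg+85]/; s/hg+66\]/hg+85]/' pick.py; python3 - <<'E'
from pick import *
pickplace((438.7,-7.4),0,C-105*U,39,36)
pickplace((436.7,172.6),np.radians(1),C+105*U,39,46)
bot.move_to([520,-45,270],yawq(-np.pi/2)); bot.dwell(.4); snap("wrist","w3")
bot.move_to([400,0,270],yawq(-np.pi/2)); bot.dwell(.4); snap("wrist","w4")
snap("scene","sc2")
from fit import *
Q=pts(["w3"])
for n,c,h in (("sq",C+105*U,56),("obl",C-105*U,56),("rnd",C,61)):
    q=box(Q,c,52,h-7,h+7); m=cv2.minAreaRect(q[:,:2].astype(np.float32)); e=cv2.minEnclosingCircle(q[:,:2].astype(np.float32))
    A=np.c_[q[:,:2]-c,np.ones(len(q))]; s=q[q[:,2]>np.median(q[:,2])-3]; A=np.c_[s[:,:2]-c,np.ones(len(s))]
    pl=np.linalg.lstsq(A,s[:,2],rcond=None)[0]
    print(n,len(q),"target",c.round(1),np.round([*m[0],*m[1],m[2]],1),np.round([*e[0],e[1]],1),"z",np.median(s[:,2]).round(1),"slope",pl[:2].round(3))
P0=pts(["w1"]);P1=pts(["w4"])
for n,c in (("rtin",(360,318)),("sqtin",(354,-287))):
    for Q in (P0,P1):
        q=box(Q,c,65,14,26); print(n,len(q),np.round(cv2.minAreaRect(q[:,:2].astype(np.float32))[0],1))
print(bot.read_state()["clock"])
E
```

```text
at {'clock': np.float64(13.22), 'ee_pos': array([439.04,  -7.42,  39.4 ]), 'ft_force': array([ 0.52,  0.62, -0.13]), 'grip_width': np.float64(65.99)}
gripped {'clock': np.float64(13.59), 'ee_pos': array([439.06,  -7.43,  39.51]), 'ft_force': array([-0.98,  0.65,  5.87]), 'grip_width': np.float64(35.58)}
lifted {'clock': np.float64(14.59), 'ee_pos': array([438.37,  -7.39, 123.44]), 'ft_force': array([-0.14, -0.15, -0.65]), 'grip_width': np.float64(35.2)}
touch True
down {'clock': np.float64(17.02), 'ee_pos': array([ 605.43, -145.07,   45.44]), 'ft_force': array([-1.04, -0.38,  3.05]), 'grip_width': np.float64(35.62)}
done {'clock': np.float64(18.39), 'ee_pos': array([ 605.  , -144.95,  118.25]), 'ft_force': array([-0.04, -0.27,  0.  ]), 'grip_width': np.float64(66.27)}
at {'clock': np.float64(20.99), 'ee_pos': array([436.99, 172.67,  39.43]), 'ft_force': array([ 0.65, -0.61,  0.14]), 'grip_width': np.float64(75.64)}
gripped {'clock': np.float64(21.38), 'ee_pos': array([437.02, 172.69,  39.53]), 'ft_force': array([-1.65, -0.08,  6.73]), 'grip_width': np.float64(45.74)}
lifted {'clock':
[... 200 characters left out ...]
639.72,  62.15,  45.47]), 'ft_force': array([-0.67,  0.62,  4.38]), 'grip_width': np.float64(45.31)}
done {'clock': np.float64(26.23), 'ee_pos': array([639.27,  62.1 , 118.22]), 'ft_force': array([-0.21, -0.8 , -0.71]), 'grip_width': np.float64(75.82)}
sq 1027 target [639.6  62.1] [639.3  62.4  49.4  49.1  80.5] [639.1  62.4  33.7] z 56.0 slope [-0.002 -0.005]
obl 1116 target [ 605.4 -145. ] [ 605.1 -145.    79.3   39.2   80.4] [ 605.  -145.    43.4] z 56.3 slope [-0.001  0.001]
rnd 757 target [622.5 -41.4] [621.9 -41.8  51.7  51.8  45.2] [622.2 -41.8  26.2] z 61.2 slope [-0.004 -0.001]
rtin 980 [360.  312.5]
rtin 940 [359.9 312.4]
sqtin 1248 [ 355.7 -285.4]
sqtin 1131 [ 355.6 -285.2]
28.875
```

View pics/w3.png

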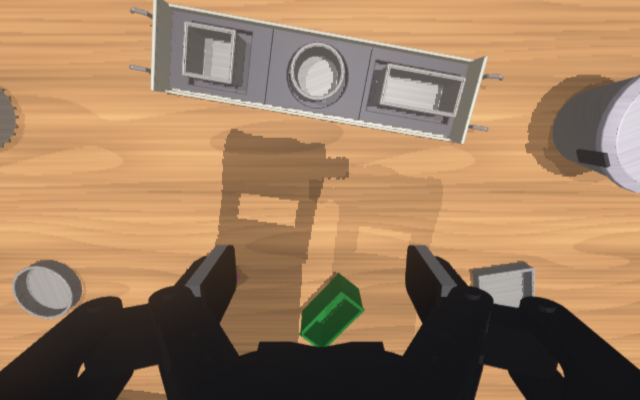

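View pics/sc2.png

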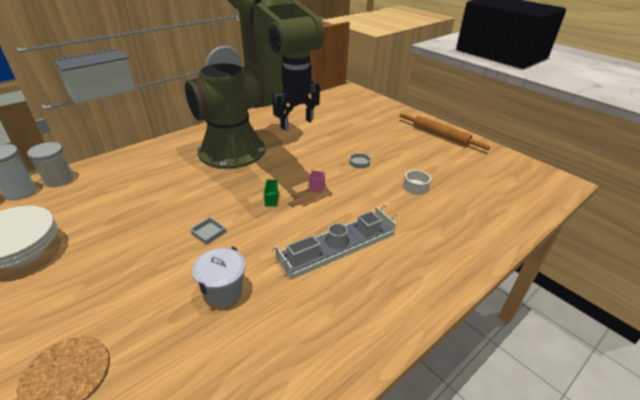

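In w3 the square (209,52), round (317,72) and oblong (420,90) moulds each stand in their own pocket. In the scene view the tins (208,231) and (360,160), ramekin (417,181), pudding mould (220,275) and both decoys sit where they were. The arm is clear, so I'm handing in.

```bash
python3 -c "
from rig import bot
bot.dwell(.5); print(bot.finish_job())"
```

```text
the job is handed in; nothing more can be done
None
```

All three deep moulds are in the pockets of their own shape and the job is handed in; the last check, before hand-in, was at 28.9 s of the 88 s. I gripped each one across its walls and lowered it at 20 mm/s until it touched the pocket floor. Then I released it there.

- **Moulds:** a depth fit from the wrist camera afterwards put each within 1 mm of its pocket centre. Rims were at 56.0 mm (square), 56.3 mm (oblong) and 61.2 mm (round), against nominal heights of 56, 56 and 61 mm. Rim slopes were 0.005 rad or less.
- **Tins:** measured before and after, neither moved by more than 0.2 mm.
- **Pudding mould, ramekin and the pink and green look-alikes:** they look unmoved in the scene pictures; I checked these by eye only.

No check failed or disagreed. The hand-in reports no verdict.

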